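# Unclip the power unit and hang it on the rack

### The job

Pull the power unit (the block with the tall narrow nose, between the two fixed blocks) up off the panel's rail against its sprung catches, and lay it on its back on the rubber mat and let go. Then take it again by its two long sides and hang it on the leaning rack: its angled rear strip down behind the rack's cleat, fully home, its back flat to the board. Do not drop it, and leave the hard drive, screwdriver and pliers where they are.

Things in the scene. Friction and masses are not known exactly. Their poses are not given: they have to be found in the camera images.
- unit: Black power unit, 0.26-0.44 kg, 132 mm long over all. Origin: centre of its underside (plane of its two rear strips); x length, y width, z back to nose. Body 120 x 50 x 40 mm at z 20-60 mm, with a rounded rib across each end (centre x +-61, z 28 mm, radius 5 mm). Starts clipped on the panel's rail, axes along the panel's, underside 8 mm above the panel's origin.
- unit_nose (a point): Centre of the top of the unit's nose (unit x 0, y 0, z 100 mm). The nose is a block 45 mm long (x), 50 mm wide (y, flush with the body's sides) and 40 mm high, in the middle of the body.
- unit_strip (a point): Middle of the free edge of the unit's angled rear strip (unit x 30, y 0, z 0 mm): a 5 mm aluminium plate 46 mm wide that leaves the back (z 20) at about x 50 and slants at 45 degrees towards -x down to z 0. A square spacer strip, 10 mm thick and as deep, is at x -50 mm; on its back the unit lies level on the two.
- panel: Control panel lying fixed on the bench: plate 210 (x) x 220 (y) x 8 mm, origin at the centre of its underside, z up. A rail 27 mm wide, top 26 mm above the bench, runs along y; the unit straddles it at the origin. Fixed grey blocks 90 x 46 mm, 96 mm high above the bench, at y +-60 mm leave only 12 mm each side of the unit: here it can be gripped only by the two ends of its nose (45 mm, along x).
- catch_near (a joint): Sprung steel roller catch at the unit's -x end (roller at panel x -67 mm, 51 mm high above the bench) that holds the end rib down. 0 = in, up to 0.014 m = pushed outwards. A straight upward pull on the unit of about 12 N besides its weight forces both catches out; 15 mm up the unit is free.
- catch_far (a joint): The same catch at the unit's +x end (roller at panel x +67 mm).
- mat: Black rubber mat 160 (x) x 140 (y) x 3 mm lying fixed on the bench, origin at the centre of its underside. Here the unit is laid down on its back, nose up.
- cleat: Fixed plywood board of the rack, 190 mm wide, leaning back 40 degrees from upright, with its cleat: a 5 mm plate 150 mm long (y) rising at 45 degrees out of the face to 16 mm from it, leaving a V groove open upwards. Origin on the face at the cleat's middle, 96 mm above the bench; x up the board, y along the cleat, z out of the face (up and to the robot). Face from x -112 to +83 mm.
- home (a point): Where the unit's origin is when hung fully home (cleat x -23, y 0, z 0 mm; y may differ by up to 50 mm). The unit's axes are then parallel to the cleat's: its x up the board, nose outwards. It slides home along the board's -x; its strip clears the cleat when the unit is 18 mm or more higher than home.
- drive: Bystander: aluminium hard drive 145 x 100 x 24 mm lying on the bench, loose. Origin at the centre of its underside.
- screwdriver: Bystander: screwdriver 200 mm long lying on the bench, loose, handle towards its -x.
- pliers: Bystander: pliers 160 mm long, 14 mm high, lying on the bench, loose. Origin at the pivot, underside.
Things that resemble listed ones, but are neither listed nor needed, are in the scene too. Of the things like the unit, leave any that is blue, green or white; of the rest the larger one is meant.

How it is judged:
On the way, in this order (a step that is already met when the one before it is completed fails the run):
1. the unit is pulled clear of the rail and its catches (z of unit in the frame of panel above 0.04 m), for 0.1 s.
2. the unit lies on its back on the mat, let go and at rest (contact force between unit and mat above 0.8 N and angle between unit's own z axis and vertical below 0.12 rad and contact force between unit and the fingers below 0.05 N and linear speed of unit below 0.02 m/s), for 0.2 s.
At the end, for the whole second after the job is handed in: The unit hangs at rest on the rack: origin within 5 mm of home along the board, within 4 mm of the board's face, within 60 mm of the cleat's middle, back parallel to the board within 0.08 rad and not skewed by more than 0.15 rad (x of unit in the frame of cleat between -0.028 and -0.018 m and z of unit in the frame of cleat between -0.004 and 0.004 m and y of unit in the frame of cleat between -0.06 and 0.06 m and angle between the z axis of unit and the z axis of cleat, either way round below 0.08 rad and angle between the x axis of unit and the x axis of cleat, either way round below 0.15 rad and linear speed of unit below 0.01 m/s); the robot touches nothing.
It fails at once if the unit is dropped (falls freely faster than 0.8 m/s) (contact force between unit and the fingers below 0.05 N and linear speed of unit above 0.8 m/s).
It fails at once if the hard drive, screwdriver or pliers is shifted by more than 30 mm (distance of any of drive, screwdriver, pliers from where it was at the start of the episode above 0.03 m).
It also fails if it takes over 64 s, if anything falls off the work surface, if the arm or the gripper's body presses on something with over 40 N, if the wrist force passes 120 N, or if a joint passes its speed limit or range.

### The arm

A 7-joint arm with a two-finger parallel gripper is mounted at the origin on the work surface. World frame = base frame: x ahead of the robot, y to its left, z up, the work surface at z = 0. Lengths are in m, angles in rad, forces in N, time in s.
With the tool pointing down it reaches from about 0.425 to 0.95 m from the base axis. Payload 4.7 kg.
Tool frame: the origin (TCP) lies at the very end of the fingers, on their centre line; the grasp point (between the pads) lies 19 mm behind it; z points along the fingers, y is the line along which they close (so a half turn about z gives the same grasp; the last joint's range is limited). The gripper opens to 87 mm and grips with 3 to 60 N. Pads are 19 mm wide; open, the fingers measure 117 mm over their backs; the gripper's body (75 mm by 190 mm) begins 51 mm behind the grasp point.
Start: joints at [-1.195, 0.469, -0.049, 1.532, 0.024, 1.141, -0.082], TCP at [0.266, 0.62, 0.223] pointing down, gripper open.
Joint ranges: [-2.59, 2.59], [-0.33, 1.99], [-1.39, 1.29], [0.1, 2.45], [-1.04, 4.18], [0.21, 1.99], [-2.66, 2.66]. Speed limits (rad/s): [2.57, 2.57, 3.14, 3.14, 3.14, 3.14, 3.14].

### API

Orientations are given as a 3x3 rotation matrix whose columns are the frame's x, y, z axes.
In Python, from station import arm gives the robot as it stands. Calls block until the motion is done:
- arm.move_ptp(position, orientation): joint-space move of the TCP to a pose.
- arm.line_to(position, rot=None, speed=0.15, f_stop=None): straight line of the TCP; rot=None keeps the orientation; speed is the mean speed in m/s. With f_stop (N) it stops when the force on the tool has changed by that much, and returns True; else False.
- arm.move_j(angles): joint-space move.
- arm.command_gripper(opening, grip_force=None): finger opening in m; grip_force is the grip in N (None keeps the last); returns when the fingers have stopped.
- arm.sleep(seconds).
- arm.inverse_kinematics(position, orientation): joint angles nearest the present ones, or None.
- arm.sense(): the state.
- arm.grab_frame(name): name is "scene" or "top" or "wrist"; returns a dict with "img" (400x640x3 uint8, red, green, blue), "mtx" (3x3 intrinsics, pixels), "k1" (the pictures are not rectified: a ray, as slopes to the right and down, at radius r is drawn at 1 + k1 r^2 times it, then the intrinsics apply), "R" (3x3) and "t" (3): a world point X has camera coordinates R X + t. Camera axes: x right, y down, z forward; pixel columns grow to the right and rows downward; lengths in m; the calibration is good to about 2 mm. A picture is of the moment at which its call begins. There is no depth.
A pose or a line that the arm cannot do raises arm.IKError and nothing moves.
- arm.finish_job(): hands the job in; it is judged then, once.
The state is a dict: "time_s": time; "joints": joint angles; "joint_velocities": joint speeds; "joint_efforts": joint torques, N m; "ee_pos": TCP position; "tool_rot": TCP orientation; "wrist_force": force on the tool from outside, world axes, zero at the start; "torque": the same for the moment, N m; "finger_gap": finger opening in m; "grasp_force": force on a finger pad.
Only numpy, scipy, OpenCV 4.12 (cv2) and the standard library are available. Lean on these libraries where they do the work, as an engineer would, in place of code of your own. Each camera call takes 0.05 s, during which the arm holds its last target. There are 200 camera calls.

## Working session

There is one attempt and no reset: what is moved stays moved. The work goes in short steps, each a Python script; the robot and the scene stay as the last script left them, time stands still between calls to the robot, and variables do not carry over. Pictures are saved under pics/ and viewed, at most 12 in all, crops included, and the job is handed in when it is done.

```bash
ls; mkdir -p pics; cat > h.py <<'E'
import numpy as np, cv2
from station import arm
def grab(n,fn=None):
    f=arm.grab_frame(n)
    if fn: cv2.imwrite('pics/'+fn,f['img'][:,:,::-1])
    np.save('/tmp/'+n+'.npy',f,allow_pickle=True)
    return f
def load(n): return np.load('/tmp/'+n+'.npy',allow_pickle=True).item()
def ray(f,uv):
    K=np.array(f['mtx'],float);k=f['k1']
    p=cv2.undistortPoints(np.array([[uv]],float),K,np.array([k,0,0,0,0.]))[0,0]
    R=np.array(f['R']);t=np.array(f['t'])
    return -R.T@t, R.T@np.array([p[0],p[1],1])
def onz(f,uv,z):
    c,d=ray(f,uv); return c+d*(z-c[2])/d[2]
def proj(f,X):
    r,_=cv2.Rodrigues(np.array(f['R'],float))
    return cv2.projectPoints(np.array(X,float).reshape(-1,1,3),r,np.array(f['t'],float),np.array(f['mtx'],float),np.array([f['k1'],0,0,0,0.]))[0][:,0]
def tri(*fu):
    A=np.zeros((3,3));b=np.zeros(3)
    for f,uv in fu:
        c,d=ray(f,uv);d=d/np.linalg.norm(d);P=np.eye(3)-np.outer(d,d);A+=P;b+=P@c
    return np.linalg.solve(A,b)
E
python3 - <<'E'
from h import *
for n in('scene','top','wrist'):
    f=grab(n,n+'0.png'); print(n,np.round(-np.array(f['R']).T@f['t'],3),np.array(f['R'])[2].round(2),f['k1'])
print(arm.sense()['wrist_force'])
E
```

```text
pics
scene [ 1.271 -0.029  1.081] [-0.57  0.09 -0.81] -0.10827339409968614
top [0.473 0.095 1.102] [ 0.08  0.   -1.  ] -0.042654270905467986
wrist [0.191 0.652 0.383] [ 0.27 -0.12 -0.95] -0.04596598809847472
[ 0.00254608 -0.71744161 -0.19872302]
```

View pics/scene0.png

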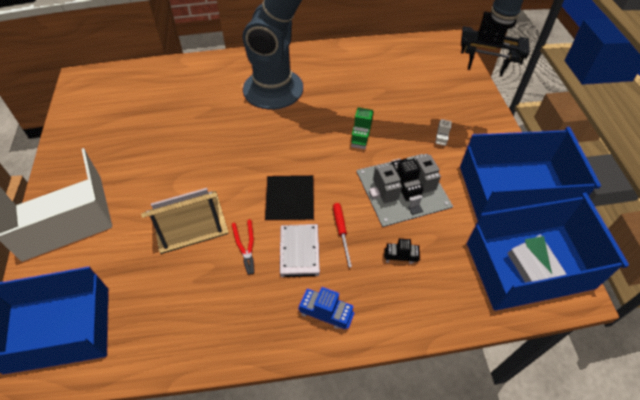

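View pics/top0.png

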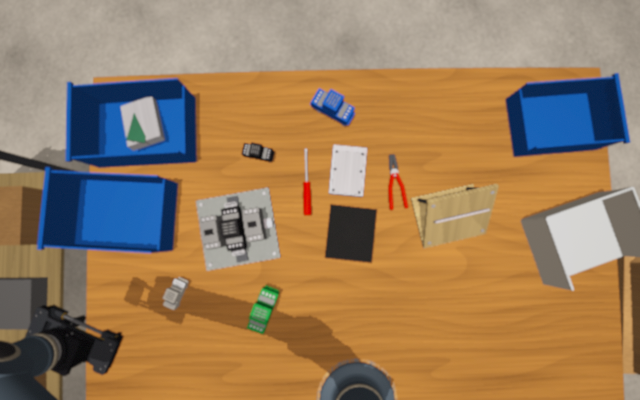

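Candidates for the unit: a black one on the panel at top (232,228), a small black one loose at (258,152), blue (332,106), green (264,308) and white (176,292). I choose the larger black one on the panel, between the grey blocks. Mat at (351,233), rack at (455,215), with its light cleat running from (436,222) to (490,209). Next I'll take a close crop to check the choice.

```bash
python3 - <<'E'
from h import *
t=load('top');s=load('scene')
def tile(f,x,y): return cv2.resize(f['img'][y:y+90,x:x+120],(400,300),interpolation=cv2.INTER_CUBIC)
a=np.vstack([np.hstack([tile(t,178,185),tile(t,400,170)]),np.hstack([tile(s,350,140),tile(s,130,175)])])
cv2.imwrite('pics/crop1.png',a[:,:,::-1])
# mat: dark contour; panel: grey
hsv=cv2.cvtColor(t['img'],cv2.COLOR_RGB2HSV)
def comp(m,at):
    n,l,st,c=cv2.connectedComponentsWithStats(m.astype(np.uint8)); k=l[at[1],at[0]]
    return (l==k).astype(np.uint8)
m=comp(hsv[...,2]<70,(351,233)); r=cv2.minAreaRect(cv2.findContours(m,0,2)[0][0]); b=cv2.boxPoints(r)
P=np.array([onz(t,p,.003) for p in b]);print('mat',r,P.round(3),P.mean(0), [np.linalg.norm(P[i]-P[i-1]).round(3) for i in range(4)])
m=((hsv[...,1]<70)&(hsv[...,2]>70)).astype(np.uint8);m=comp(m,(210,262))
c=max(cv2.findContours(m,0,2)[0],key=cv2.contourArea);r=cv2.minAreaRect(c);b=cv2.boxPoints(r)
P=np.array([onz(t,p,.008) for p in b]);print('panel',r,P.round(3),P.mean(0), [np.linalg.norm(P[i]-P[i-1]).round(3) for i in range(4)])
E
```

```text
mat ((350.56097412109375, 232.9512176513672), (44.83519744873047, 51.240230560302734), 6.340191841125488) [[ 0.414  0.081  0.003]
 [ 0.564  0.06   0.003]
 [ 0.546 -0.071  0.003]
 [ 0.397 -0.05   0.003]] [0.4800674  0.00498202 0.003     ] [np.float64(0.132), np.float64(0.151), np.float64(0.133), np.float64(0.151)]
panel ((237.12673950195312, 228.70953369140625), (71.05457305908203, 75.09776306152344), 79.87532806396484) [[0.586 0.468 0.008]
 [0.62  0.247 0.008]
 [0.413 0.213 0.008]
 [0.379 0.43  0.008]] [0.49964756 0.33954862 0.008     ] [np.float64(0.21), np.float64(0.224), np.float64(0.21), np.float64(0.22)]
```

View pics/crop1.png

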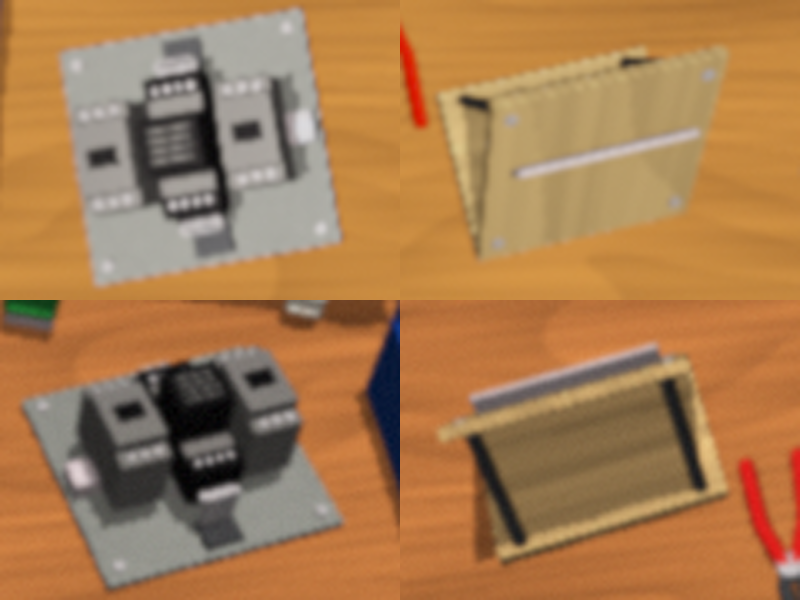

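The crop confirms the choice: the black unit with nose between the two grey blocks (tile 1, about (172,145)). Mat and panel measure the right sizes. In tile 2 the cleat edge runs from (517,175) to (698,132). Next: locate the rack, check the IK and go above the unit.

```bash
cat >> h.py <<'E'
def Rz(a): c,s=np.cos(a),np.sin(a); return np.array([[c,-s,0],[s,c,0],[0,0,1.]])
def tooldown(a):  # tool z down, tool y along direction at yaw a
    y=np.array([np.cos(a),np.sin(a),0]);z=np.array([0,0,-1.]);return np.c_[np.cross(y,z),y,z]
PY=np.deg2rad(9.1); PC=np.array([.4996,.3395])
E
python3 - <<'E'
from h import *
t=load('top')
L=lambda u,v:(400+(u-400)/3.333,170+v/3.333)
a,b=onz(t,L(517,175),.1185),onz(t,L(698,132),.1185)
print('cleat tip',a,b,np.linalg.norm(a-b)); 
c=[onz(t,L(*p),z) for p,z in(((490,100),.1596),((727,50),.1596),((690,213),.010),((482,257),.010))]
print(np.round(c,3),np.linalg.norm(c[0]-c[1]),np.linalg.norm(c[2]-c[3]))
d=a-b; yaw=np.arctan2(-d[0],d[1]);print('yaw',np.rad2deg(yaw))
O=np.append(((a+b)/2)[:2]+.002*np.array([np.cos(yaw),np.sin(yaw)]),.096)
s,co=np.sin(np.deg2rad(40)),np.cos(np.deg2rad(40))
RC=Rz(yaw)@np.array([[s,0,-co],[0,1,0],[co,0,s]])
print(O,'pred corners',np.round([O+RC@p for p in([.083,.095,0],[.083,-.095,0],[-.112,-.095,0],[-.112,.095,0])],3))
# unit nose
for f,uv in((t,(178+172/3.333,185+145/3.333)),): print('nose',onz(f,uv,.108))
for k in(0,np.pi):
  print(k,[None if (q:=arm.inverse_kinematics(p,tooldown(PY+k))) is None else np.round(q,2) for p in([*PC,.22],[*PC,.073],[.48,.005,.2],[.48,.005,.068])])
  print('side',[None if (q:=arm.inverse_kinematics(p,tooldown(PY+k+np.pi/2))) is None else np.round(q,2) for p in([.48,.005,.2],[.48,.005,.037])])
  for tilt in (0,10,20,30,40):
    # tool rel. unit: y along +-unit y, z = -unit z tilted toward -x(unit)
    th=np.deg2rad(tilt); sg=1 if k==0 else -1
    y=np.array([0,sg,0.]);z=np.array([-np.sin(th),0,-np.cos(th)]);T=np.c_[np.cross(y,z),y,z]
    for ux in(-.023,.01,.05):
      g=O+RC@np.array([ux,0,.05]); Rt=RC@T; p=g+Rt[:,2]*.019
      q=arm.inverse_kinematics(p,Rt); print(tilt,ux,p.round(3),None if q is None else np.round(q,2))
E
```

```text
cleat tip [ 0.50172603 -0.21066755  0.1185    ] [ 0.53289663 -0.35853862  0.1185    ] 0.1511206856228355
[[ 0.558 -0.18   0.16 ]
 [ 0.593 -0.366  0.16 ]
 [ 0.468 -0.397  0.01 ]
 [ 0.434 -0.21   0.01 ]] 0.18963051868948372 0.190229238978455
yaw 11.903441702800833
[ 0.51926832 -0.28419056  0.096     ] pred corners [[ 0.552 -0.18   0.16 ]
 [ 0.591 -0.366  0.16 ]
 [ 0.468 -0.392  0.01 ]
 [ 0.429 -0.206  0.01 ]]
nose [0.49753683 0.33704914 0.108     ]
0 [array([-0.86,  0.36,  0.25,  1.73, -0.1 ,  1.07, -0.42]), array([-0.82,  0.52,  0.21,  1.85, -0.15,  0.78, -0.38]), array([-0.55,  0.18,  0.52,  2.03, -0.11,  0.96,  0.18]), array([-0.44,  0.38,  0.42,  2.15, -0.26,  0.65,  0.32])]
side [array([-0.4 ,  0.17,  0.34,  2.02, -0.07,  0.95,  1.71]), array([-0.22,  0.42,  0.15,  2.16, -0.11,  0.57,  1.74])]
0 -0.023 [ 0.482 -0.292  0.098] None
0 0.01 [ 0.502 -0.288  0.124] None
0 0.05 [ 0.527 -0.282  0.154] None
10 -0.023 [ 0.479 -0.293  0.096] [ 1.74  0.84 -1.3   2.2   1.03  0.29  1.58]
10 0.01 [ 0.5   -0.288  0.121] [ 1.67  0.73 -1.24  2.17  0.66  0.24  1.87]
10 0.05 [ 0.525 -0.283  0.152] [ 
[... 1410 characters left out ...]
 -0.99  0.37  0.2 ]
20 -0.023 [ 0.477 -0.293  0.094] [ 0.74  0.37 -0.05  2.19 -1.03  0.46  0.25]
20 0.01 [ 0.497 -0.289  0.119] [ 0.55  0.34  0.14  2.15 -1.01  0.53  0.17]
20 0.05 [ 0.523 -0.284  0.15 ] [ 0.35  0.31  0.33  2.11 -0.98  0.6   0.07]
30 -0.023 [ 0.474 -0.294  0.093] [ 0.05  0.44  0.72  2.15 -0.99  0.68  0.14]
30 0.01 [ 0.494 -0.289  0.118] [-0.12  0.47  0.92  2.11 -1.01  0.78  0.11]
30 0.05 [ 0.52  -0.284  0.149] [-0.26  0.52  1.09  2.05 -1.03  0.9   0.06]
40 -0.023 [ 0.471 -0.294  0.092] [-0.14  0.53  0.92  2.07 -0.82  0.79 -0.07]
40 0.01 [ 0.491 -0.29   0.117] [-0.02  0.44  0.71  2.02 -0.61  0.76 -0.3 ]
40 0.05 [ 0.516 -0.285  0.148] [-0.09  0.43  0.75  1.95 -0.58  0.83 -0.37]
```

```bash
python3 - <<'E'
from h import *
arm.move_ptp([*PC,.21],tooldown(PY))
f=grab('wrist','w1.png')
# predicted nose-top corners
n=[[*(PC+ (Rz(PY)@[x,y,0])[:2]),.108] for x,y in((.0225,.025),(.0225,-.025),(-.0225,-.025),(-.0225,.025))]
P=proj(f,n);print(P.round(1),arm.sense()['time_s'])
im=f['img'].copy()
for p in P: cv2.circle(im,tuple(int(v) for v in p),2,(255,0,0),-1)
cv2.imwrite('pics/w1.png',cv2.resize(im,(800,500))[:,:,::-1])
E
```

```text
[[355.9 172.2]
 [354.1 232.1]
 [299.  231.9]
 [297.8 171.9]] 1.5667
```

View pics/w1.png

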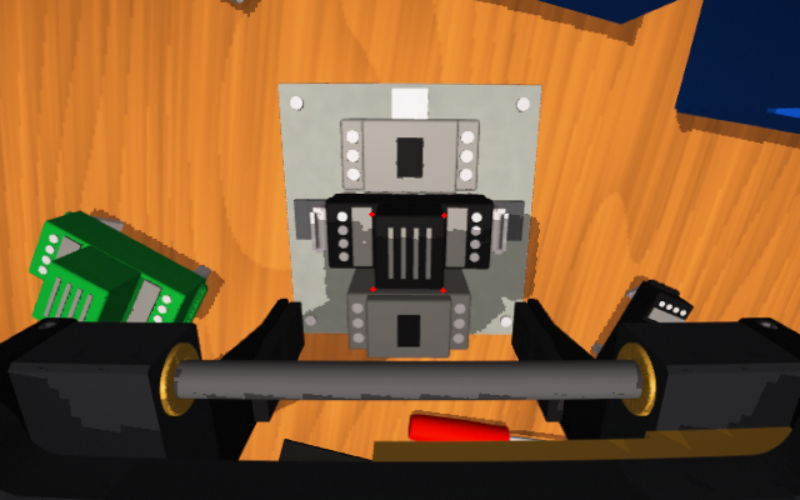

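The image shows the unit between the blocks. The predicted nose corners (372–444, 215–290) match the nose to about 3 px, roughly 1–2 mm. I'll descend, grip and pull.

```bash
sed -i 's/\.4996,\.3395/.5012,.3395/' h.py; python3 - <<'E'
from h import *
arm.line_to([*PC,.12],speed=.15)
print(arm.line_to([*PC,.073],speed=.06,f_stop=5),arm.sense()['ee_pos'])
arm.command_gripper(.03,60); s=arm.sense();print(s['finger_gap'],s['grasp_force'],s['wrist_force'],s['ee_pos'])
arm.line_to([*PC,.098],speed=.03); s=arm.sense();print(s['finger_gap'],s['grasp_force'],s['wrist_force'],s['ee_pos'])
arm.line_to([*PC,.20],speed=.12); s=arm.sense();print(s['finger_gap'],s['grasp_force'],s['wrist_force'],s['time_s'])
f=grab('scene');t=grab('top')
a=cv2.resize(f['img'][80:240,340:500],(500,500));b=cv2.resize(t['img'][160:320,150:250],(300,500))
cv2.imwrite('pics/l1.png',np.hstack([a,b])[:,:,::-1])
E
```

```text
False [0.50151923 0.33965493 0.07324802]
0.04434648074765149 59.999916069209576 [-1.36047786 -1.13200877  1.51541172] [0.5007631  0.33941182 0.07297879]
0.04450252680347324 59.99873757362366 [ 0.634073    0.20808998 -2.96818744] [0.50114807 0.33946969 0.09793332]
0.044661246922938186 59.99875646084547 [ 0.29134606  0.66298201 -3.26311531] 6.0167
```

View pics/l1.png

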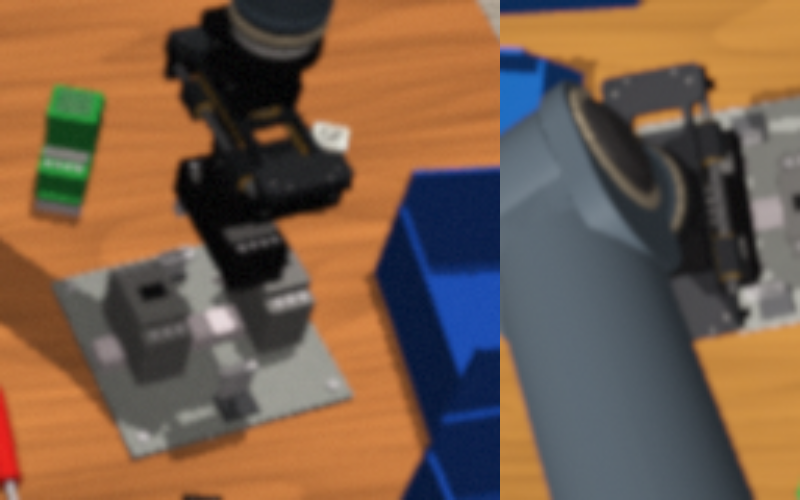

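The unit is lifted clear in the gripper, wrist force about 3.2 N. Moving to the mat.

```bash
cat >> h.py <<'E'
M=np.array([.485,.005]); RY=np.deg2rad(11.9)
def tgrasp(Ru,o,tilt,sg,gx=.005,gz=.057):
    """TCP pose for a side grasp on a unit with rotation Ru, origin o"""
    th=np.deg2rad(tilt);y=np.array([0,sg,0.]);z=np.array([-np.sin(th),0,-np.cos(th)]);T=np.c_[np.cross(y,z),y,z]
    R=Ru@T; return o+Ru@np.array([gx,0,gz])+R[:,2]*.019, R
CO=np.array([.5193,-.2842,.096])
s_,c_=np.sin(np.deg2rad(40)),np.cos(np.deg2rad(40))
RC=Rz(RY)@np.array([[s_,0,-c_],[0,1,0],[c_,0,s_]])
E
python3 - <<'E'
from h import *
R=tooldown(RY)
arm.line_to([*M,.20],rot=R,speed=.2)
arm.line_to([*M,.085],speed=.12)
print(arm.line_to([*M,.064],speed=.02,f_stop=2.0)); s=arm.sense();print(s['ee_pos'],s['wrist_force'])
arm.command_gripper(.06,20);arm.sleep(.2)
s=arm.sense();print(s['ee_pos'],s['time_s'])
arm.command_gripper(.085)
arm.line_to([*M,.23],speed=.2)
f=grab('wrist')
n=[[*(M+ (Rz(RY)@[x,y,0])[:2]),.103] for x,y in((.0225,.025),(.0225,-.025),(-.0225,-.025),(-.0225,.025))]
P=proj(f,n);im=f['img'].copy()
for p in P: cv2.circle(im,tuple(int(v) for v in p),2,(255,0,0),-1)
t=grab('top')
cv2.imwrite('pics/m1.png',cv2.resize(im,(800,500))[:,:,::-1])
for sg in(1,-1):
  for tilt in(20,30,40):
    q=[]
    for o,Ru in[([*M,.003],Rz(RY)),([*M,.153],Rz(RY))]+[(CO+RC@[x,0,0],RC) for x in(.04,-.023)]:
      q.append(arm.inverse_kinematics(*tgrasp(Ru,np.array(o),tilt,sg)))
    print(sg,tilt,*[None if v is None else np.round(v,2) for v in q])
E
```

```text
True
[0.48489508 0.00504248 0.06792422] [0.19515387 0.14372188 5.4689556 ]
[0.48357382 0.00501345 0.06713547] 10.6583
1 20 [-0.26  0.58  0.19  1.91 -0.07  1.01  1.74] [-0.28  0.38  0.22  1.81 -0.03  1.31  1.72] [ 1.53  0.58 -1.17  2.06  0.42  0.45  1.98] [ 1.6   0.66 -1.18  2.14  0.63  0.38  1.86]
1 30 [-0.26  0.66  0.19  1.81 -0.06  1.2   1.74] [-0.28  0.47  0.22  1.72 -0.03  1.48  1.73] [ 1.33  0.49 -0.98  1.98  0.33  0.61  2.  ] [ 1.4   0.54 -0.99  2.07  0.43  0.52  1.97]
1 40 [-0.26  0.75  0.19  1.71 -0.05  1.39  1.73] [-0.28  0.57  0.21  1.64 -0.02  1.64  1.73] [ 0.26  0.35  0.3   1.95 -0.32  0.76  2.54] [ 0.37  0.37  0.22  2.04 -0.35  0.64  2.62]
-1 20 [-0.52  0.63  0.55  1.93 -0.29  1.03 -1.17] [-0.57  0.42  0.6   1.82 -0.16  1.31 -1.27] [ 0.36  0.31  0.33  2.12 -0.98  0.6   0.09] [ 0.74  0.35 -0.05  2.18 -1.    0.47  0.21]
-1 30 [-0.51  0.72  0.55  1.82 -0.26  1.22 -1.19] [-0.55  0.52  0.6   1.73 -0.15  1.48 -1.25] [ 0.03  0.36  0.67  2.05 -0.78  0.72 -0.14] [ 0.14  0.39  0.6   2.14 -0.9   0.64  0.05]
-1 40 [-0.5   0.82  0.55  1.72 -0.24  1.4  -1.19] [-0.53  0.63  0.6   1.65 -0.14  1.64 -1.22] [-0.05  0.4   0.71  1.96 -0.54  0.82 -0.39] [ 0.03  0.43  0.67  2.06 -0.62  0.71 -0.25]
```

View pics/m1.png

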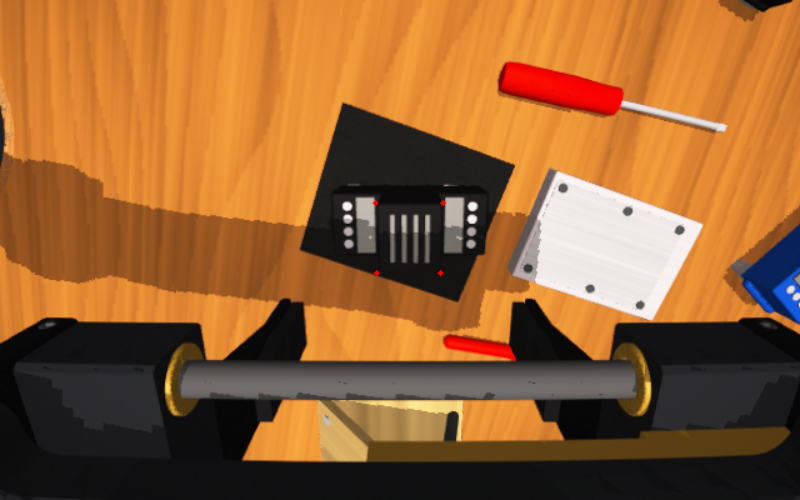

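The unit lies on the mat, nose corners within about 1 mm of the prediction. Light strip ends show at about (352,186) and (450,186). I'll check in a crop which end carries the angled strip.

```bash
python3 - <<'E'
from h import *
f=load('wrist')
# predicted +y edges of strips, left/right, if +x is to the right
U=lambda x,y,z:np.append(M,.003)+Rz(RY)@np.array([x,y,z])
pts=[U(x,.023,z) for x,z in((.03,0),(.05,.02),(-.045,0),(-.055,0),(-.03,0),(.045,0),(.055,0))]
print(proj(f,pts).round(1))
pre=tgrasp(Rz(RY),np.array([*M,.003]),40,-1)
p=pre[0]-pre[1][:,2]*.09
arm.move_ptp(p,pre[1])
s=grab('scene');w=grab('wrist')
a=cv2.resize(f['img'][140:180,255:405],(800,213),interpolation=cv2.INTER_CUBIC)
b=cv2.resize(s['img'][150:230,230:350],(400,267),interpolation=cv2.INTER_CUBIC)
c=cv2.resize(w['img'],(400,250))
cv2.imwrite('pics/m2.png',np.vstack([a,np.hstack([b,np.vstack([c,c[:17]*0])])])[:,:,::-1])
print(arm.sense()['time_s'])
E
```

```text
[[354.3 147.4]
 [374.6 150.2]
 [287.2 147.3]
 [278.2 147.3]
 [300.6 147.3]
 [367.8 147.4]
 [376.7 147.4]]
13.8167
```

View pics/m2.png

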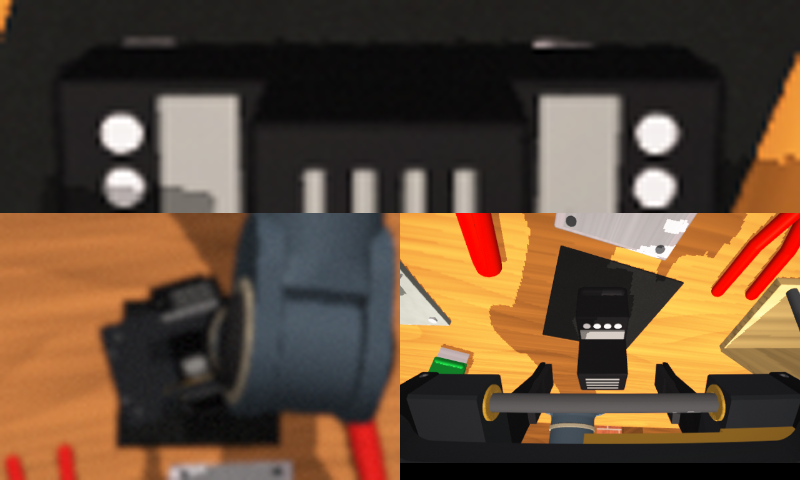

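The left strip at u≈278–288 matches the spacer at x −45 to −55 mm, and the right one, starting at u≈355, matches the angled strip's free edge at x 30. So unit +x points away from the robot, as assumed. Next: grip the long sides and lift.

```bash
python3 - <<'E'
from h import *
g=tgrasp(Rz(RY),np.array([*M,.003]),40,-1)
print(arm.line_to(g[0],speed=.08,f_stop=5))
arm.command_gripper(.035,45); s=arm.sense();print(s['finger_gap'],s['grasp_force'],s['wrist_force'],s['time_s'])
arm.line_to(g[0]+[0,0,.03],speed=.05)
arm.line_to(g[0]+[0,0,.17],speed=.15); s=arm.sense();print(s['finger_gap'],s['wrist_force'],s['torque'])
pre=tgrasp(RC,CO+RC@[.012,0,.08],40,-1)
try:
    arm.line_to(pre[0],rot=pre[1],speed=.12)
except arm.IKError as e: print('IK',e)
s=arm.sense();print(s['ee_pos'],pre[0],s['joints'],s['time_s'],s['wrist_force'])
f=grab('scene');t=grab('top')
a=cv2.resize(f['img'][120:270,110:270],(400,375),interpolation=cv2.INTER_CUBIC)
b=cv2.resize(t['img'][150:300,380:540],(400,375),interpolation=cv2.INTER_CUBIC)
c=cv2.resize(grab('wrist')['img'],(360,225))
o=np.zeros((600,800,3),np.uint8);o[:375]=np.hstack([a,b]);o[375:,:360]=c
cv2.imwrite('pics/r1.png',o[:,:,::-1])
E
```

```text
False
0.04984885999784903 44.96741603594273 [0.65738589 1.39223497 1.10082525] 15.7833
0.049933984209588354 [-0.37602466 -0.28013636 -2.72490312] [ 0.16270858 -1.07764344  0.01756247]
[ 0.43078473 -0.30241991  0.17834529] [ 0.43052831 -0.30290713  0.17837331] [ 0.0178507   0.25884706  0.7042491   2.04645337 -0.41704007  0.82975894
 -0.39190965] 20.3667 [ 0.31723648  0.48566401 -4.09037314]
```

View pics/r1.png

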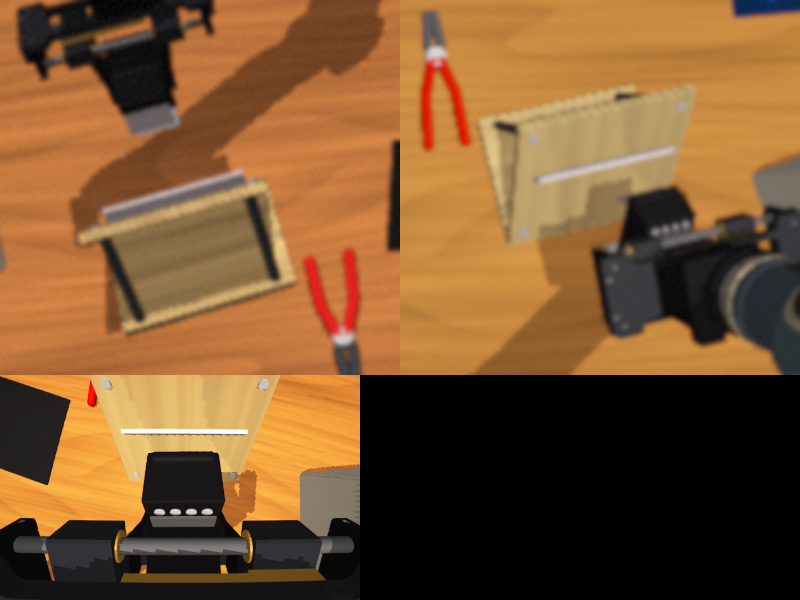

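The unit is held upright to the board, strip end up, centred on the cleat (wrist tile: cleat centre and unit both at u≈184) and parallel to it. I'll make a guarded approach onto the face, then slide home.

```bash
python3 - <<'E'
from h import *
R=RC
def at(x,z): return tgrasp(RC,CO+RC@[x,0,z],40,-1)[0]
def st(m):
    s=arm.sense(); g=RC.T@(np.array(s['ee_pos'])-at(0,0)); print(m,'cleat xyz',(1e3*g).round(1),'F',(RC.T@s['wrist_force']).round(1),'Tq',(RC.T@s['torque']).round(2),s['time_s'])
    return g
arm.line_to(at(.012,.015),speed=.1); st('near')
print(arm.line_to(at(.012,-.010),speed=.02,f_stop=4)); g=st('face')
z=g[2]
print(arm.line_to(at(-.010,z-.0005),speed=.04,f_stop=8)); st('mid')
print(arm.line_to(at(-.034,z-.0005),speed=.02,f_stop=8)); st('home')
f=grab('scene');t=grab('top')
a=cv2.resize(f['img'][120:270,110:270],(400,375),interpolation=cv2.INTER_CUBIC)
b=cv2.resize(t['img'][150:300,380:540],(400,375),interpolation=cv2.INTER_CUBIC)
c=cv2.resize(grab('wrist')['img'],(360,225))
o=np.zeros((600,800,3),np.uint8);o[:375]=np.hstack([a,b]);o[375:,:360]=c
cv2.imwrite('pics/r2.png',o[:,:,::-1])
E
```

```text
near cleat xyz [11.8 -0.4 15.4] F [-1.6  0.3 -2.8] Tq [ 0.01  0.53 -0.  ] 21.3167
True
face cleat xyz [11.1  0.2 -0.7] F [-1.5 -0.4  0.3] Tq [-0.16  0.53  0.06] 22.125
False
mid cleat xyz [-11.6   0.2  -0.6] F [-4.5 -1.1  2.1] Tq [-0.25  1.4   0.07] 22.7833
True
home cleat xyz [-12.9   0.3  -0.5] F [-1.8 -0.1 -0.3] Tq [-0.11  0.48  0.06] 23.1417
```

View pics/r2.png

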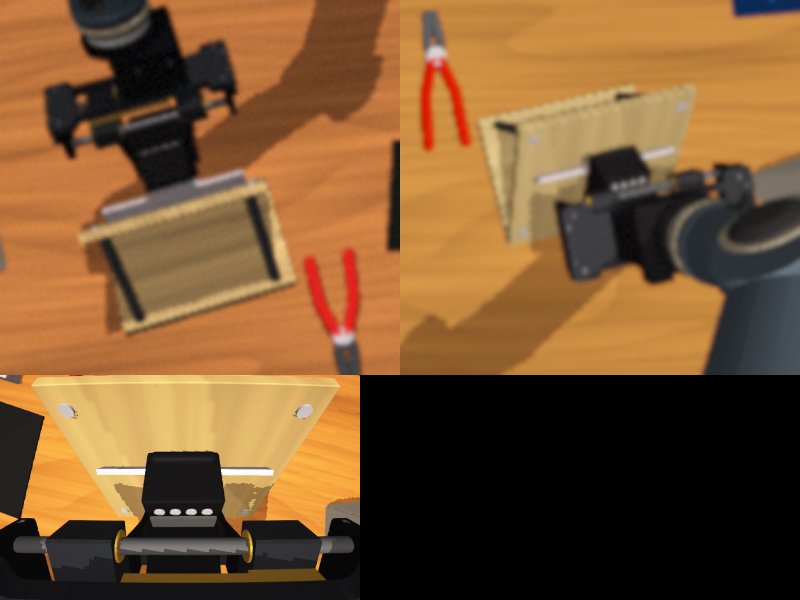

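The unit sits over the cleat, aligned, and was stopped 10 mm short, probably by face friction or a start transient. I'll continue with lighter face contact.

```bash
cat >> h.py <<'E'
def at(x,z,y=0): return tgrasp(RC,CO+RC@[x,y,z],40,-1)[0]
def st(m):
    s=arm.sense(); g=RC.T@(np.array(s['ee_pos'])-at(0,0)); print(m,'cleat xyz',(1e3*g).round(1),'F',(RC.T@s['wrist_force']).round(1),'Tq',(RC.T@s['torque']).round(2),round(s['time_s'],1))
    return g
E
python3 - <<'E'
from h import *
arm.sleep(.3);st('rest')
arm.line_to(at(-.0129,.001),speed=.01);st('eased')
for x in(-.015,-.018,-.021,-.024,-.027):
    h=arm.line_to(at(x,.001),speed=.015,f_stop=10);st((x,h))
    if h: break
E
```

```text
rest cleat xyz [-14.4   0.6   0. ] F [-3.  -1.  -2.7] Tq [-0.03  0.53  0.  ] 23.6
eased cleat xyz [-12.8  -0.    1. ] F [-3.1  0.6 -2.3] Tq [-0.02  0.54 -0.  ] 23.9
(-0.015, False) cleat xyz [-15.3   0.1   1.1] F [-2.   0.4 -2.5] Tq [-0.06  0.52  0.09] 24.2
(-0.018, False) cleat xyz [-18.2   0.    1.1] F [-2.5 -0.4 -3.4] Tq [-0.05  0.43  0.03] 24.5
(-0.021, False) cleat xyz [-20.5  -0.2   0.7] F [-1.  -0.5 -4.5] Tq [-0.12  0.04 -0.  ] 24.9
(-0.024, False) cleat xyz [-21.5  -0.5  -0.3] F [ 3.2 -0.1 -5.1] Tq [-0.1  -1.04 -0.11] 25.2
(-0.027, True) cleat xyz [-21.9  -0.6  -0.7] F [2.9 0.8 3.5] Tq [-0.07  0.27 -0.1 ] 25.5
```

Seated: it stopped at x ≈ −22 mm with upward reaction. Now a soft release and a check.

```bash
python3 - <<'E'
from h import *
arm.sleep(.2);st('rest')
arm.command_gripper(.04,4);arm.sleep(.3);st('soft')
arm.command_gripper(.08);arm.sleep(.5);g=st('open')
R=np.array(arm.sense()['tool_rot']);p=np.array(arm.sense()['ee_pos'])
arm.line_to(p-R[:,2]*.10,speed=.1); arm.sleep(.2)
f=grab('scene');t=grab('top');w=grab('wrist')
st('back')
U=lambda x,y,z:CO+RC@np.array([-.023+x,y,z])
def ov(fr):
    im=cv2.resize(fr['img'],None,fx=4,fy=4,interpolation=cv2.INTER_CUBIC)
    for q in proj(fr,[U(x,y,.1) for x in(-.0225,.0225) for y in(-.025,.025)]+[U(x,y,.06) for x in(-.06,.06) for y in(-.025,.025)]): cv2.circle(im,tuple(int(v*4+1.5) for v in q),3,(255,0,0),-1)
    return im
a=ov(t)[680:1040,1600:2000];b=ov(w);print(proj(w,[U(0,0,.1)]))
c=proj(w,[U(0,0,.06)])[0]*4;x0=int(np.clip(c[0]-400,0,1760));y0=int(np.clip(c[1]-300,0,1000))
b=cv2.resize(b[y0:y0+600,x0:x0+800],(400,300)); d=ov(f)[660:960,500:900]
o=np.zeros((600,800,3),np.uint8);o[:360,:400]=a;o[:300,400:]=b;o[300:,400:]=d
cv2.imwrite('pics/r3.png',o[:,:,::-1])
E
```

```text
rest cleat xyz [-21.9  -0.6  -0.8] F [3.9 0.7 4.6] Tq [-0.02  0.36 -0.08] 25.7
soft cleat xyz [-22.2  -0.4  -1. ] F [4.3 0.5 4.2] Tq [-0.01  0.37 -0.04] 26.2
open cleat xyz [-22.6   0.3  -1.4] F [ 0.1 -0.  -0.4] Tq [0.02 0.38 0.05] 27.5
back cleat xyz [41.5  0.  75.1] F [-0.3 -0.3 -0.6] Tq [-0.03  0.34  0.  ] 29.0
[[325.26084705 268.63645196]]
```

View pics/r3.png

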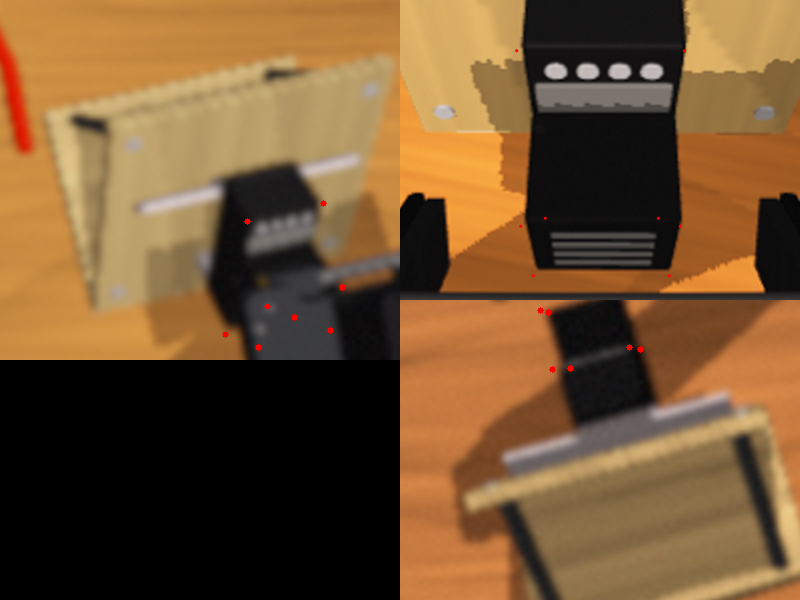

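The picture shows the unit hooked over the cleat, back to the board, within about 2 mm of the predicted home outline. I'll confirm with a gentle guarded push of closed fingertips on the nose's upper end, along the board, which also seats it.

```bash
python3 - <<'E'
from h import *
H=CO+RC@[-.023,0,0]
P=lambda x,z:H+RC@np.array([x,0,z])
def u(m):
    s=arm.sense();print(m,(1e3*RC.T@(np.array(s['ee_pos'])-H)).round(1),(RC.T@s['wrist_force']).round(1),round(s['time_s'],1))
arm.line_to(P(.06,.13),speed=.12)
arm.command_gripper(0,10)
arm.line_to(P(.045,.085),speed=.1);u('pre')
print(arm.line_to(P(.02,.085),speed=.015,f_stop=4));u('push')   # expect ~30
arm.line_to(P(.045,.087),speed=.08)
arm.line_to(P(.06,.14),speed=.12)
arm.line_to(P(-.01,.14),speed=.12);u('pre2')
print(arm.line_to(P(-.01,.096),speed=.02,f_stop=4));u('nose top') # expect ~106
arm.line_to(P(.0,.16),speed=.12); arm.line_to(P(.02,.22),speed=.12);arm.sleep(.3)
w=grab('wrist');print(arm.sense()['time_s'])
im=cv2.resize(w['img'],(800,500));cv2.imwrite('pics/r4.png',im[:,:,::-1])
E
```

```text
pre [44.8 -0.3 85.1] [-0.1 -0.   1.1] 31.3
True
push [31.2 -0.1 84.7] [3.6 0.5 2.1] 32.3
pre2 [ -9.5  -0.3 139.7] [0.7 0.1 0.5] 34.0
True
nose top [-1.030e+01 -1.000e-01  1.056e+02] [ 1.7 -0.3  4.2] 35.5
37.175
```

View pics/r4.png

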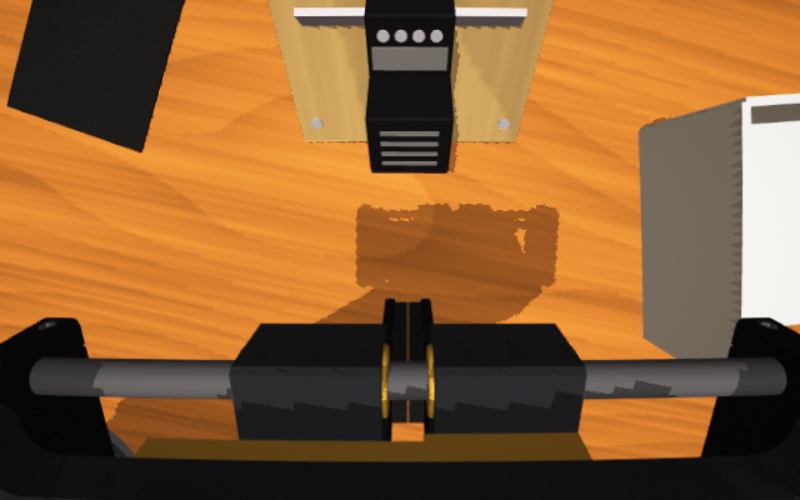

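Both touches agree with home: 31.2 mm against about 30 expected along the board, and 105.6 mm against about 106 at the nose top. The picture shows the unit at (410,90) hanging square on the cleat with the gripper clear. Handing in.

```bash
python3 -c "
from h import *
print(arm.finish_job())"
```

```text
the job is handed in; nothing more can be done
None
```

The job is handed in at about 37 s of the 64 s allowed: the unit was pulled off the rail, laid on the mat and let go, then hung on the rack's cleat, and fingertip touches put it within about 1–2 mm of home; no verdict was returned.

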